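# Set up a casting flask on the investment vibrator

### The job

Set up the casting flask for investing on the vibrator, working up from the bottom: put the rubber sprue base in the middle of the vibrator's round plate, stand the wax tree upright in the base's hole, lower the tall flask over the tree until it sits down inside the base's rim, and finish with the collar slipped fully onto the top of the flask. Let go of each part, seated, before fetching the next; lower parts gently instead of dropping them, do not tip the wax tree or knock it with the flask, and leave the short flask, the bur jar and the wax spool where they are.

Things in the scene. Friction and masses are not known exactly. Their poses are not given: they have to be found in the camera images.
- vibrator: Small white investment vibrator on which the flask is set up: housing 130 x 130 mm, black dial on its front, and centred on top a flat round grey rubber plate, 112 mm in diameter, its surface 60 mm above the bench (housing top: 46 mm). Fixed, upright. Origin on the bench under the plate's centre, z up.
- sprue_base: Black rubber sprue base, open side up: round dish 63 mm in diameter, rim 16 mm high (bore 54 mm, flared to 59 at its upper edge), floor 6 mm thick; in its middle a cone (36 mm wide at the floor) with a flat top 22 mm wide, 20 mm above the underside, and in it a sprue hole 11 mm wide (14 at the mouth), 16 mm deep. 60 g. Origin at the centre of the underside, z up.
- wax_tree: Dark green wax tree, 20 g: trunk 9 mm thick on a round foot flange (20 mm wide, 3 mm thick), six disc pendants around it (32 mm across) 9 to 30 mm above the flange's underside, bare from there to its top at 54 mm. Below the flange a stub, 8 mm thick with tapered tip, reaches 12 mm down. Starts upright in the tree stand's hole. Origin on the axis at the flange's underside, z up the trunk.
- flask: The tall casting flask: plain stainless steel tube, open at both ends, outside 50 mm, inside 45 mm, 76 mm high, 130 g, standing upright. Origin at the centre of its lower end, z up.
- collar: Off-white plastic flask collar: ring 63 mm outside, 32 mm high, open right through, standing right way up. Its lower 12 mm has a 54 mm bore (flared to 58 at the bottom edge) that slips over the flask's top; above that the bore is 43 mm, and the ledge between, 12 mm above the underside, rests on the flask's rim. 60 g. Origin at the centre of its underside, z up.
- tree_stand: Pale wooden block 56 x 56 x 30 mm with a hole in its top (14 mm wide, 18 mm deep), in which the wax tree waits. Fixed. Origin at the centre of its underside.
- short_flask: A second stainless tube of the same diameter (50 mm) but only 45 mm high, too short to cover the tree: not for this job. Loose, upright. Origin at the centre of its lower end.
- scale: Flat grey weighing scale, 150 x 115 mm, 29 mm high to the top of its round steel pan (96 mm diameter, 18 mm behind the middle) with a small display: not for this job. Fixed. Origin at the centre of its underside.
- bur_jar: Bystander: clear round jar of burs with a wooden lid with a brass knob, 52 mm in diameter, 62 mm high. Loose. Origin at the centre of its underside.
- wax_spool: Bystander: small white spool with green wax wire, 50 mm in diameter, 30 mm high, lying flat. Loose. Origin at the centre of its underside.

How it is judged:
On the way, in this order (a step that is already met when the one before it is completed fails the run):
1. the sprue base lies flat on the middle of the vibrator's plate, released (horizontal distance between sprue_base and vibrator below 0.012 m and z of sprue_base in the frame of vibrator between 0.057 and 0.063 m and angle between sprue_base's own z axis and vertical below 0.06 rad and contact force between the fingers and sprue_base below 0.1 N and linear speed of sprue_base below 0.02 m/s), for 0.2 s.
2. the wax tree stands seated in the base on the vibrator, released (horizontal distance between sprue_base and vibrator below 0.012 m and z of sprue_base in the frame of vibrator between 0.057 and 0.063 m and angle between each of sprue_base, wax_tree's own z axis and vertical below 0.06 rad and horizontal distance between wax_tree and sprue_base below 0.004 m and z of wax_tree in the frame of sprue_base between 0.017 and 0.023 m and contact force between the fingers and wax_tree below 0.1 N and linear speed of wax_tree below 0.02 m/s), for 0.2 s.
3. the tall flask stands over the tree, seated in the base's rim, released (horizontal distance between sprue_base and vibrator below 0.012 m and z of sprue_base in the frame of vibrator between 0.057 and 0.063 m and angle between each of sprue_base, wax_tree, flask's own z axis and vertical below 0.06 rad and horizontal distance between wax_tree and sprue_base below 0.004 m and z of wax_tree in the frame of sprue_base between 0.017 and 0.023 m and horizontal distance between flask and sprue_base below 0.005 m and z of flask in the frame of sprue_base between 0.003 and 0.009 m and contact force between the fingers and flask below 0.1 N and linear speed of flask below 0.02 m/s), for 0.2 s.
4. the collar sits on the flask, released (horizontal distance between sprue_base and vibrator below 0.012 m and z of sprue_base in the frame of vibrator between 0.057 and 0.063 m and angle between each of sprue_base, wax_tree, flask, collar's own z axis and vertical below 0.06 rad and horizontal distance between wax_tree and sprue_base below 0.004 m and z of wax_tree in the frame of sprue_base between 0.017 and 0.023 m and horizontal distance between flask and sprue_base below 0.005 m and z of flask in the frame of sprue_base between 0.003 and 0.009 m and horizontal distance between collar and flask below 0.005 m and z of collar in the frame of flask between 0.061 and 0.067 m and contact force between the fingers and collar below 0.1 N and linear speed of collar below 0.02 m/s), for 0.2 s.
At the end, for the whole second after the job is handed in: Base flat on the vibrator plate within 12 mm of its centre; tree, flask and collar each fully seated (height within 3 mm) and centred on the part below (tree 4 mm, flask and collar 5 mm); all upright within about 3 degrees, released and at rest (all of step 4 and contact force between the fingers and sprue_base below 0.1 N and linear speed of each of sprue_base, wax_tree, flask below 0.02 m/s and contact force between the fingers and wax_tree below 0.1 N and contact force between the fingers and flask below 0.1 N); the robot touches nothing.
It fails at once if the base, tree, flask or collar is let fall (faster than 0.5 m/s while no finger touches it) ((linear speed of sprue_base above 0.5 m/s and contact force between the fingers and sprue_base below 0.05 N) or (linear speed of wax_tree above 0.5 m/s and contact force between the fingers and wax_tree below 0.05 N) or (linear speed of flask above 0.5 m/s and contact force between the fingers and flask below 0.05 N) or (linear speed of collar above 0.5 m/s and contact force between the fingers and collar below 0.05 N)).
It fails at once if the flask knocks against the wax tree (over 6 N) (contact force between flask and wax_tree above 6 N).
It fails at once if the wax tree is tipped over (more than about 35 degrees) (angle between wax_tree's own z axis and vertical above 0.6 rad).
It fails at once if the short flask, bur jar or wax spool is moved from its place (more than 25 mm) (distance of any of short_flask, bur_jar, wax_spool from where it was at the start of the episode above 0.025 m).
It also fails if it takes over 128 s, if anything falls off the work surface, if the arm or the gripper's body presses on something with over 40 N, if the wrist force passes 120 N, or if a joint passes its speed limit or range.

### The arm

A 6-joint arm with a two-finger parallel gripper is mounted at the origin on the work surface. World frame = base frame: x ahead of the robot, y to its left, z up, the work surface at z = 0. Lengths are in m, angles in rad, forces in N, time in s.
With the tool pointing down it reaches from about 0.35 to 0.975 m from the base axis. Payload 4.9 kg.
Tool frame: the origin (TCP) lies on the front face of the gripper's body, between the roots of the fingers; the fingertips stand ctrl.finger_overhang ahead of it and the grasp point (between the pads) lies 54 mm ahead of it (ctrl.finger_overhang is the distance from the TCP to the fingertips, in m); z points along the fingers, y is the line along which they close (so a half turn about z gives the same grasp; the last joint's range is limited). The gripper opens to 85 mm and grips with 20 to 120 N. Pads are 22 mm wide; open, the fingers measure 114 mm over their backs; the gripper's body (76 mm by 85 mm) begins 54 mm behind the grasp point. The pads swing forward as they close: fully open they stand 13 mm farther back than shut.
Start: joints at [-1.315, 0.053, 1.613, -0, 1.476, -0.119], TCP at [0.229, -0.582, 0.304] pointing down, gripper open.
Joint ranges: [-3.01, 3.01], [-1.01, 2.22], [0.06, 2.58], [-1.02, 4.17], [0.09, 2.62], [-3.14, 3.14]. Speed limits (rad/s): [2.57, 2.57, 3.14, 3.14, 3.14, 3.14].

### API

Orientations are given as a rotation vector (axis times angle).
In Python, from station import ctrl, vision gives the robot as it stands. The module is installed in compiled form; this text tells all that it offers.
- The arm moves only by the tool drive_tool, never from a script. Its argument "rows" is a list of rows, each a list of 2 entries, a list of its own where there are three numbers: the shift along the tool's x, y, z in m, then the turn about the tool's z in rad. A call has 1 to 10 rows; each row shifts and turns the commanded pose from where the row before left it, along the tool's axes as they then stand; what a row does not reach is not made up. A row lasts 1/10 s, in which the tool goes at most 50 mm and 8.59 degrees, less where a joint would pass 70% of its speed; a pose out of reach is approached as far as the arm can. A call with a gripper value outside its range is refused whole. "jaw" is the closure, from 0 (fully open) to 1 (shut), set as the call begins (left out, the last holds). The fingers move at their own pace and stop on an object; "grip_force" is the grip in N (left out, the last holds). Time passes only in rows, so rows that do not move let the fingers close. It gives the time, the measured TCP pose, the force, the opening and the grip force at its end, in the units of the state.
- ctrl.get_obs(): the state, without advancing time (a new reading comes with each control period).
- vision.get_image(name): name is "scene" or "top" or "wrist"; returns a dict with "image" (384x512x3 uint8, blue, green, red), "vertical_fov" (degrees; the focal length in pixels is half the picture's height over the tangent of half this angle, whatever the lens; pixels are square), "cx", "cy" (the principal point, pixels), "dist_coeffs" ([k1, k2, p1, p2, k3] as OpenCV has them; the pictures are not rectified), "R" (3x3) and "t" (3): a world point X has camera coordinates R X + t. Camera axes: x right, y down, z forward; pixel columns grow to the right and rows downward; lengths in m; the calibration is good to about 2 mm. A picture is of the moment at which its call begins. There is no depth.
- ctrl.finish_job(): hands the job in; it is judged then, once.
The state is a dict: "t": time; "q": joint angles; "dq": joint speeds; "effort": joint torques, N m; "tool_pos": TCP position; "tool_rot": TCP orientation; "contact_force": force on the tool from outside, world axes, zero at the start; "wrist_torque": the same for the moment, N m; "opening": finger opening in m; "grip_force": force on a finger pad.
Only numpy, scipy, OpenCV 4.12 (cv2) and the standard library are available. Lean on these libraries where they do the work, as an engineer would, in place of code of your own. Each camera call takes 0.05 s, during which the arm holds its last target. There are 200 camera calls.

## Working session

There is one attempt and no reset: what is moved stays moved. The work goes in short steps, Python scripts to look and compute and a tool call to move; the robot and the scene stay as the last step left them, time stands still between calls to the robot, and variables do not carry over. Pictures are saved under pics/ and viewed, at most 14 in all, crops included, and the job is handed in when it is done.

Besides the shell and the picture viewer there is one more tool, called after "Emit:" by a JSON object that holds its "fn" and its "kwargs". drive_tool: Moves the arm, as the interface text tells. Its arguments: {"type":"object","properties":{"rows":{"type":"array","items":{"type":"array"}},"jaw":{"type":"number"},"grip_force":{"type":"number"}},"required":["rows"]}

```bash
mkdir -p pics
cat > h.py <<'E'
import numpy as np, cv2
from station import ctrl, vision
def snap(n,save=None):
    d=vision.get_image(n); im=d["image"]; h,w=im.shape[:2]
    f=h/2/np.tan(np.radians(d["vertical_fov"])/2)
    d["K"]=np.array([[f,0,d["cx"]],[0,f,d["cy"]],[0,0,1]]); d["D"]=np.array(d["dist_coeffs"],float)
    d["R"]=np.array(d["R"]);d["t"]=np.array(d["t"])
    if save: cv2.imwrite("pics/"+save,im)
    return d
def ray(d,uv):
    p=cv2.undistortPoints(np.array([[uv]],float),d["K"],d["D"])[0,0]
    v=d["R"].T@np.array([p[0],p[1],1]); return -d["R"].T@d["t"], v/np.linalg.norm(v)
def onz(d,uv,z):
    o,v=ray(d,uv); return o+v*(z-o[2])/v[2]
def two(a,ua,b,ub):
    o1,v1=ray(a,ua);o2,v2=ray(b,ub)
    s=np.linalg.lstsq(np.c_[v1,-v2],o2-o1,rcond=None)[0]
    p,q=o1+s[0]*v1,o2+s[1]*v2; return (p+q)/2,np.linalg.norm(p-q)
def proj(d,X):
    return cv2.projectPoints(np.array(X,float).reshape(-1,3),cv2.Rodrigues(d["R"])[0],d["t"],d["K"],d["D"])[0].reshape(-1,2)
E
python3 - <<'E'
from h import *
for n in("scene","top","wrist"):
    d=snap(n,n+"0.png"); print(n,(-d["R"].T@d["t"]).round(3),d["R"].round(2).tolist(),d["K"][0,0].round(0),d["cx"],d["cy"],d["D"].round(3))
o=ctrl.get_obs();print(o["tool_pos"],o["tool_rot"],o["opening"],ctrl.finger_overhang,o["t"])
a=[cv2.imread(f"pics/{n}0.png") for n in("scene","top")]
E
```

```text
scene [1.087 0.163 0.59 ] [[-0.3, 0.95, -0.0], [0.67, 0.21, -0.72], [-0.68, -0.22, -0.7]] 375.0 252.83659396440012 187.745492480319 [0.031 0.    0.    0.    0.   ]
top [ 0.418 -0.019  1.027] [[0.0, -1.0, 0.0], [-0.99, -0.0, -0.15], [0.15, -0.0, -0.99]] 410.0 256.98827397310663 188.79113882707063 [0.051 0.    0.    0.    0.   ]
wrist [ 0.3   -0.552  0.372] [[0.37, -0.93, -0.0], [-0.89, -0.35, 0.3], [-0.28, -0.11, -0.95]] 282.0 248.2226452894609 189.9621717430441 [0.002 0.    0.    0.    0.   ]
[ 0.22870596 -0.58126746  0.30295808] [-3.08509631e+00 -5.84944131e-01  1.45160308e-04] 0.08545089156736761 0.0726 0.15
```

View pics/top0.png

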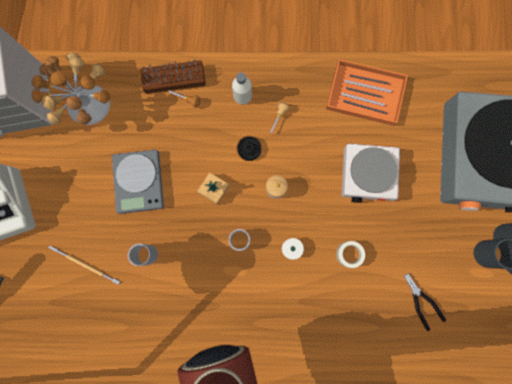

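View pics/scene0.png

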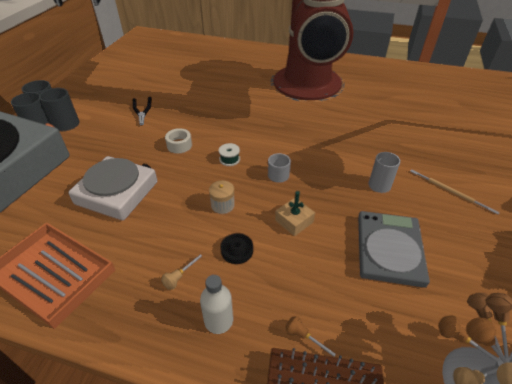

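The top view shows the base at (249,148), plate (374,170), tree and stand (212,187), tall flask (142,254), short flask (239,240), spool (292,248), collar (351,254) and jar (277,186). In the scene view the tall flask is at (384,172), base (237,248), collar (178,140), plate (111,177) and tree (297,205).

Run:
```python
from h import *
t=snap("top");s=snap("scene")
for n,ut,us,z in [("base",(249,148),(237,243),.016),("plate",(374,170),(111,177),.06),("treetop",(212.5,186),(297,194),.084),("flask",(139.5,254),(386,158),.076),("collar",(351,254),(178,135),.032),("short",(239,239),(279,160),.045),("spool",(292,248),(229,150),.03),("jar",(277,185),(222,188),.06)]:
    p,e=two(t,ut,s,us); print(n,onz(t,ut,z).round(3),onz(s,us,z).round(3),p.round(3),round(e,4))
print(proj(t,[[0,0,0]]),proj(s,[[0,0,0]]))
m=np.hstack([cv2.resize(t["image"][130:275,115:305],None,fx=4,fy=4,interpolation=2)]);cv2.imwrite("pics/c1.png",m[:600])
```

```text
base [0.681 0.001 0.016] [0.678 0.001 0.016] [0.68  0.002 0.018] 0.0012
plate [ 0.615 -0.3    0.06 ] [ 0.625 -0.293  0.06 ] [ 0.617 -0.302  0.051] 0.0013
treetop [0.572 0.084 0.084] [0.583 0.092 0.084] [0.573 0.088 0.073] 0.0047
flask [0.416 0.248 0.076] [0.414 0.247 0.076] [0.416 0.248 0.077] 0.0007
collar [ 0.416 -0.244  0.032] [ 0.416 -0.244  0.032] [ 0.416 -0.244  0.032] 0.0
short [0.451 0.023 0.045] [0.451 0.024 0.045] [0.451 0.024 0.045] 0.0006
spool [ 0.43  -0.104  0.03 ] [ 0.432 -0.103  0.03 ] [ 0.43  -0.104  0.028] 0.0004
jar [ 0.579 -0.067  0.06 ] [ 0.587 -0.061  0.06 ] [ 0.58  -0.066  0.051] 0.0035
[[248.17707598 439.98526787]] [[306.80519894  81.64800406]]
```

View pics/c1.png

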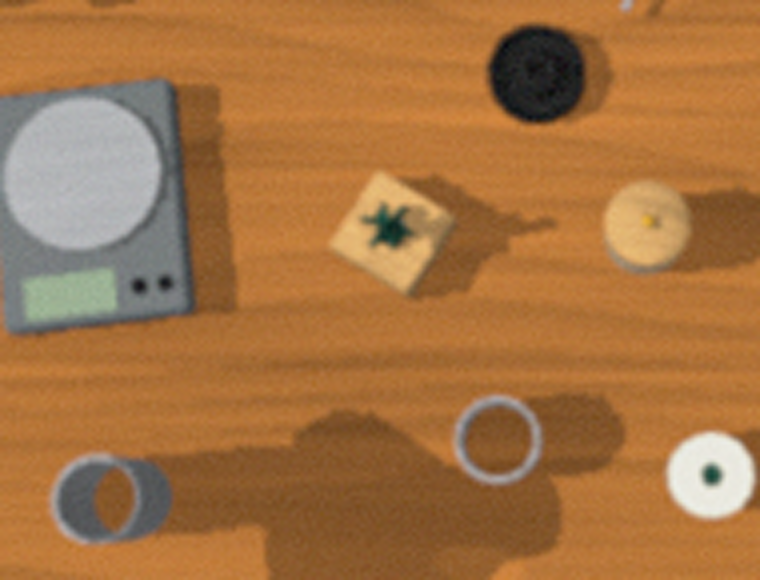

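The crop confirms the objects: tall flask (wall and inside visible) at lower left, tree in its stand in the middle, base at top. The triangulated heights agree with the text for the base, flask, collar and short flask. For the plate and tree top my clicks were rough, so I will refine those with the wrist camera. First I square the tool to the world axes and move over the vibrator.

Emit:
{"fn": "drive_tool", "kwargs": {"rows": [[[0,0,0],0.125],[[0,0,0],0.125],[[0,0,0],0.125],[[0.02,0,0],0],[[0.03,-0.02,0],0],[[0.035,-0.025,0],0],[[0.035,-0.025,0],0],[[0.035,-0.025,0],0],[[0.035,-0.025,0],0],[[0.035,-0.025,0],0]]}}

```text
t: 1.25
tool_pos: [0.455, -0.4354, 0.3039]
tool_rot: [3.142, -0.0, 0.0]
contact_force: [0.2, -0.5, 0.3]
opening: 0.085
grip_force: 0.0
```

Emit:
{"fn": "drive_tool", "kwargs": {"rows": [[[0.035,-0.025,0],0],[[0.035,-0.025,0],0],[[0.035,-0.03,0],0],[[0.03,-0.03,0],0],[[0.02,-0.02,0],0],[[0,-0.01,0],0],[[0,0,0],0],[[0,0,0],0]]}}

```text
t: 2.05
tool_pos: [0.6081, -0.2973, 0.3038]
tool_rot: [3.141, -0.001, -0.001]
contact_force: [-0.7, -0.4, 0.0]
opening: 0.0856
grip_force: 0.0
```

Run:
```python
from h import *
w=snap("wrist","w1.png"); o=ctrl.get_obs(); print(o["tool_pos"].round(4),o["tool_rot"].round(4),o["t"],ctrl.finger_overhang); print((-w["R"].T@w["t"]).round(3))
```

```text
[ 0.608  -0.2976  0.3039] [ 3.1412e+00 -2.3000e-03 -5.0000e-04] 2.1 0.0726
[ 0.685 -0.296  0.373]
```

View pics/w1.png

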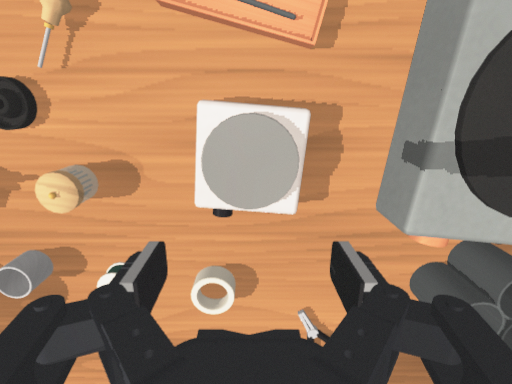

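The plate is at (251,160) in the wrist view, collar at (213,290), jar at (66,190), short flask at (25,273), base at the left edge (10,103). Next, fit ellipses to the plate in two views.

```bash
cat >> h.py <<'E'
def blob(im,seed,tol=14,blur=3):
    b=cv2.GaussianBlur(im,(blur,blur),0); m=np.zeros((im.shape[0]+2,im.shape[1]+2),np.uint8)
    cv2.floodFill(b,m,tuple(map(int,seed)),(0,0,0),(tol,)*3,(tol,)*3,4|(255<<8)|cv2.FLOODFILL_MASK_ONLY|cv2.FLOODFILL_FIXED_RANGE)
    m=m[1:-1,1:-1]; c=max(cv2.findContours(m,cv2.RETR_EXTERNAL,cv2.CHAIN_APPROX_NONE)[0],key=cv2.contourArea)
    return c
def ell(c): return cv2.fitEllipse(cv2.convexHull(c))
E
python3 - <<'E'
from h import *
w=snap("wrist");t=snap("top");s=snap("scene")
E=[ell(blob(d["image"],p,22)) for d,p in((w,(251,160)),(t,(374,170)),(s,(111,177)))]
print(E)
print(two(w,E[0][0],t,E[1][0]),two(w,E[0][0],s,E[2][0]))
for d,e in zip((w,t,s),E): print(onz(d,e[0],.06).round(4))
print("diam",E[0][1][0]/w["K"][0,0]*(.373-.06)/np.cos(.29))
E
```

```text
[((249.8296661376953, 160.4062957763672), (95.68263244628906, 97.442626953125), 75.6694564819336), ((369.1886291503906, 170.59176635742188), (35.640380859375, 44.0675048828125), 164.96673583984375), ((109.5302505493164, 176.91493225097656), (36.25831604003906, 58.0438232421875), 74.05810546875)]
(array([ 0.6172799 , -0.29659155,  0.03719064]), np.float64(0.004665638863699528)) (array([ 0.62078312, -0.29913655,  0.05608788]), np.float64(0.002410605988542697))
[ 0.6206 -0.2984  0.06  ]
[ 0.6139 -0.2882  0.06  ]
[ 0.6253 -0.2963  0.06  ]
diam 0.11083388311069274
```

Emit:
{"fn": "drive_tool", "kwargs": {"rows": [[[0,-0.03,0],0],[[0,-0.045,0],0],[[0,-0.045,0],0],[[0.01,-0.045,0],0],[[0.02,-0.045,0.01],0],[[0.02,-0.045,0.02],0],[[0.01,-0.03,0.03],0],[[0,-0.01,0.03],0],[[0,0,0],0],[[0,0,0],0]]}}

```text
t: 3.25
tool_pos: [0.6674, -0.0054, 0.215]
tool_rot: [3.141, -0.001, -0.002]
contact_force: [-0.4, -0.0, 0.7]
opening: 0.0851
grip_force: 0.0
```

Run:
```python
from h import *
w=snap("wrist","w2.png"); o=ctrl.get_obs(); print(o["tool_pos"].round(4))
```

```text
[ 0.6682 -0.0059  0.2167]
```

View pics/w2.png

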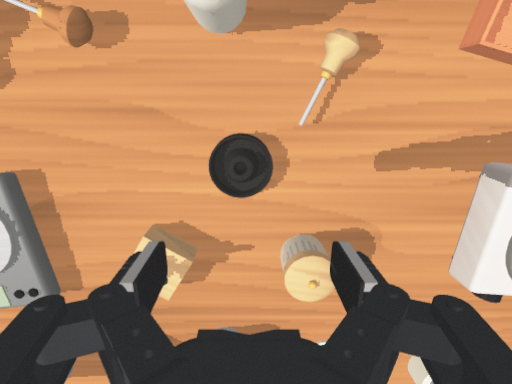

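The base is centred at (240,165) in this view, with the stand at (165,262) and the jar at (308,275) below it. Measure the base now.

Run:
```python
from h import *
w=snap("wrist");t=snap("top");s=snap("scene")
E=[]
for d,p in((w,(240,165)),(s,(237,248))):
    m=(d["image"].max(2)<60).astype(np.uint8); n,l,st,c=cv2.connectedComponentsWithStats(m)
    c=max(cv2.findContours((l==l[p[1]-12,p[0]-18 if d is w else p[0]-10]).astype(np.uint8),0,cv2.CHAIN_APPROX_NONE)[0],key=cv2.contourArea); e=ell(c);E.append(e);print(e)
print(two(w,E[0][0],s,E[1][0]))
for d,e in zip((w,s),E): print(onz(d,e[0],.012).round(4), onz(d,e[0],.016).round(4))
x0=onz(w,(E[0][0][0]-E[0][1][0]/2,E[0][0][1]),.016);x1=onz(w,(E[0][0][0]+E[0][1][0]/2,E[0][0][1]),.016);print("diam",x0[1]-x1[1])
o=ctrl.get_obs();print(o["tool_pos"].round(4),o["tool_rot"].round(4))
```

```text
((239.7610321044922, 166.1291046142578), (61.285213470458984, 62.17835998535156), 16.02338218688965)
((263.88525390625, 183.50967407226562), (564.0550537109375, 673.395263671875), 96.23626708984375)
(array([0.71440585, 0.02815083, 0.2070913 ]), np.float64(0.06556067021344059))
[0.6834 0.0036 0.012 ] [0.6843 0.0035 0.016 ]
[0.5012 0.0036 0.012 ] [0.5052 0.0047 0.016 ]
diam 0.05998509689053875
[ 0.6687 -0.006   0.218 ] [ 3.141e+00 -3.000e-03  6.700e-03]
```

Emit:
{"fn": "drive_tool", "kwargs": {"rows": [[[0.007,-0.004,0.03],0],[[0.007,-0.004,0.04],0],[[0,0,0.03],0],[[0,0,0.017],0],[[0,0,0],0],[[0,0,0],0]], "jaw": 0.15, "grip_force": 30}}

```text
t: 4.05
tool_pos: [0.6826, 0.0029, 0.0999]
tool_rot: [3.141, -0.001, 0.004]
contact_force: [0.5, 0.5, 0.9]
opening: 0.0726
grip_force: 0.0
```

Run:
```python
from h import *
w=snap("wrist","w3.png"); o=ctrl.get_obs(); print(o["tool_pos"].round(4),o["tool_rot"].round(4),o["opening"],ctrl.finger_overhang)
```

```text
[0.6831 0.003  0.1008] [ 3.1411e+00 -9.0000e-04  6.3000e-03] 0.07267171389632755 0.0726
```

View pics/w3.png

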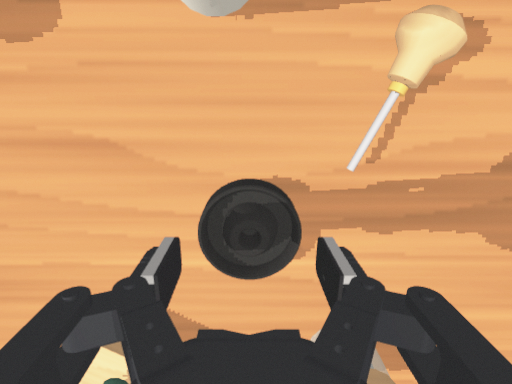

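The base is at (250,230), between the two pads, whose inner tips are at about (180,238) and (318,240). I'll work out the tip depth from these.

Run:
```python
from h import *
w=snap("wrist");o=ctrl.get_obs();p=o["tool_pos"]
for uv,s in(((180,238),1),((318,238),-1),((162,278),1),((346,280),-1)):
    c,v=ray(w,uv); y=p[1]+s*o["opening"]/2; X=c+v*(y-c[1])/v[1]; print((X-p).round(4))
m=(w["image"].max(2)<75).astype(np.uint8); m[:,:190]=0;m[:,308:]=0;m[300:]=0
c=max(cv2.findContours(m,0,cv2.CHAIN_APPROX_NONE)[0],key=cv2.contourArea);e=ell(c);print(e,onz(w,e[0],.012).round(4))
print(proj(w,[[.683+.0295*np.cos(a),.003+.0295*np.sin(a),.016] for a in np.arange(0,6.28,1.57)]).round(0))
```

```text
[ 0.0096  0.0362 -0.0616]
[ 0.0069 -0.0362 -0.0668]
[ 0.008   0.0362 -0.0294]
[ 0.0114 -0.0362 -0.0231]
((249.14605712890625, 229.4837188720703), (98.85672760009766, 101.35661315917969), 91.48279571533203) [0.6846 0.0036 0.012 ]
[[250. 188.]
 [201. 235.]
 [250. 277.]
 [299. 235.]]
```

Emit:
{"fn": "drive_tool", "kwargs": {"rows": [[[0.001,0,0.01],0],[[0,0,0.01],0],[[0,0,0.008],0],[[0,0,0],0]]}}

```text
t: 4.55
tool_pos: [0.6812, 0.0036, 0.0676]
tool_rot: [-3.141, 0.0, 0.006]
contact_force: [0.1, -0.3, -0.8]
opening: 0.0728
grip_force: 0.0
```

Emit:
{"fn": "drive_tool", "kwargs": {"rows": [[[0,0,0],0],[[0,0,0],0],[[0,0,0],0],[[0,0,0],0],[[0,0,0],0]], "jaw": 0.5, "grip_force": 25}}

```text
t: 5.05
tool_pos: [0.6827, 0.0034, 0.0703]
tool_rot: [3.142, -0.0, 0.0]
contact_force: [0.8, 0.2, 0.4]
opening: 0.0617
grip_force: 27.3
```

Emit:
{"fn": "drive_tool", "kwargs": {"rows": [[[0,0,-0.005],0],[[0,0,-0.02],0],[[0,0,-0.035],0],[[0,0,-0.035],0],[[0,0.01,-0.025],0],[[-0.005,0.02,-0.01],0],[[-0.008,0.03,0],0],[[-0.008,0.035,0],0],[[-0.008,0.035,0],0],[[-0.008,0.035,0],0]]}}

```text
t: 6.05
tool_pos: [0.6452, -0.1628, 0.2008]
tool_rot: [3.141, 0.0, 0.001]
contact_force: [0.7, -0.1, 0.1]
opening: 0.0618
grip_force: 27.5
```

Emit:
{"fn": "drive_tool", "kwargs": {"rows": [[[-0.008,0.035,0],0],[[-0.008,0.035,0],0],[[-0.009,0.03,0],0],[[0,0.022,0],0],[[0,0.012,0],0],[[0,0.003,0],0],[[0,0,0],0],[[0,0,0],0]]}}

```text
t: 6.85
tool_pos: [0.621, -0.2973, 0.2]
tool_rot: [-3.141, -0.002, 0.0]
contact_force: [-0.1, -0.4, 0.5]
opening: 0.0617
grip_force: 27.5
```

Run:
```python
from h import *
P=[]
for i in range(6):
    w=snap("wrist","w4.png"); P.append(ctrl.get_obs()["tool_pos"])
print(np.mean(P,0).round(4),np.std(P,0).round(4))
```

```text
[ 0.6208 -0.2976  0.2001] [0.0001 0.0002 0.0001]
```

View pics/w4.png

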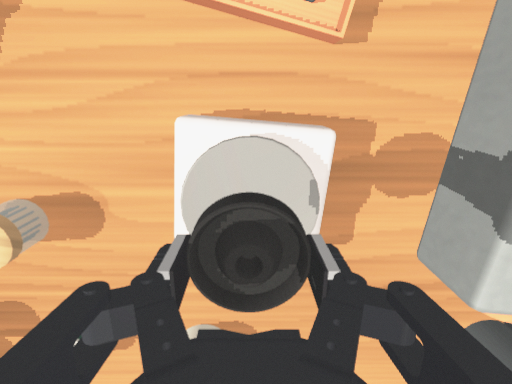

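The base is held level at (249,250), with the plate behind it at (250,190). Lower it onto the plate.

Emit:
{"fn": "drive_tool", "kwargs": {"rows": [[[0,0.001,0.015],0],[[0,0,0.02],0],[[0,0,0.015],0],[[0,0,0.008],0],[[0,0,0.004],0],[[0,0,0.002],0],[[0,0,0.002],0],[[0,0,0.002],0],[[0,0,0.001],0],[[0,0,0],0]]}}

```text
t: 8.15
tool_pos: [0.6206, -0.2996, 0.1313]
tool_rot: [3.141, -0.0, 0.0]
contact_force: [-0.4, -1.2, -0.5]
opening: 0.062
grip_force: 27.5
```

Emit:
{"fn": "drive_tool", "kwargs": {"rows": [[[0,0,0.001],0],[[0,0,0],0]]}}

```text
t: 8.35
tool_pos: [0.6206, -0.2996, 0.1302]
tool_rot: [3.142, -0.0, 0.0]
contact_force: [-0.2, -0.1, -1.0]
opening: 0.0618
grip_force: 27.5
```

Emit:
{"fn": "drive_tool", "kwargs": {"rows": [[[0,0,0.0005],0],[[0,0,0.0005],0],[[0,0,0],0]]}}

```text
t: 8.65
tool_pos: [0.6206, -0.2996, 0.1294]
tool_rot: [3.142, -0.0, 0.0]
contact_force: [-0.2, -0.1, 0.4]
opening: 0.0616
grip_force: 27.6
```

Emit:
{"fn": "drive_tool", "kwargs": {"rows": [[[0,0,0.0005],0],[[0,0,0.0005],0],[[0,0,0],0]]}}

```text
t: 8.95
tool_pos: [0.6207, -0.2996, 0.1294]
tool_rot: [3.142, -0.0, -0.0]
contact_force: [-3.4, 2.5, 5.7]
opening: 0.0617
grip_force: 28.1
```

Contact with the plate. Release.

Emit:
{"fn": "drive_tool", "kwargs": {"rows": [[[0,0,0],0],[[0,0,0],0],[[0,0,0],0],[[0,0,0],0],[[0,0,-0.01],0],[[0,0,-0.02],0],[[0,0,-0.03],0],[[-0.01,0,-0.04],0],[[-0.01,0,-0.03],0],[[0,0,0],0]], "jaw": 0.05}}

```text
t: 9.95
tool_pos: [0.6021, -0.301, 0.2662]
tool_rot: [3.135, -0.001, 0.015]
contact_force: [1.4, -0.2, 1.2]
opening: 0.0813
grip_force: 0.0
```

```bash
cat >> h.py <<'E'
def baseloc(w,z=.076):
    m=(w["image"].max(2)<75).astype(np.uint8); m[:,:175]=0;m[:,325:]=0;m[300:]=0
    c=max(cv2.findContours(m,0,cv2.CHAIN_APPROX_NONE)[0],key=cv2.contourArea);e=ell(c);return e,onz(w,e[0],z)
E
python3 - <<'E'
from h import *
P=[];B=[]
for i in range(3):
    w=snap("wrist","w5.png"); P.append(ctrl.get_obs()["tool_pos"]); e,b=baseloc(w,.074);B.append(b)
print(np.mean(P,0).round(4),e,np.mean(B,0).round(4))
g=blob(w["image"],(249,int(e[0][1]-e[1][1]/2-8)),22); ge=ell(g); print(ge,onz(w,ge[0],.06))
E
```

```text
[ 0.6009 -0.2999  0.2603] ((247.81387329101562, 163.81948852539062), (66.60466003417969, 66.81462860107422), 175.1129913330078) [ 0.6226 -0.2986  0.074 ]
((247.5342254638672, 162.3889923095703), (110.96308135986328, 113.11124420166016), 81.02290344238281) [ 0.62106079 -0.29828939  0.06      ]
```

View pics/w5.png

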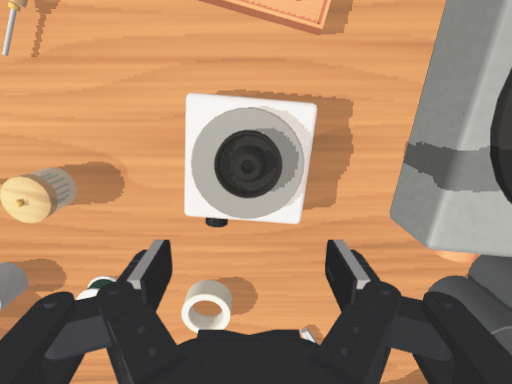

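The base sits centred in the plate at (248,164), released. Next, move over the tree stand.

Emit:
{"fn": "drive_tool", "kwargs": {"rows": [[[0,-0.02,0],0],[[0,-0.035,0],0],[[0,-0.045,0],0],[[-0.005,-0.045,0],0],[[-0.01,-0.045,0],0],[[-0.01,-0.045,0],0],[[-0.01,-0.045,0],0],[[-0.008,-0.045,0],0],[[0,-0.036,0],0],[[0,-0.02,0],0]]}}

```text
t: 11.1
tool_pos: [0.5558, 0.0851, 0.2562]
tool_rot: [-3.141, -0.005, 0.005]
contact_force: [0.9, 0.6, 0.0]
opening: 0.081
grip_force: 0.0
```

Emit:
{"fn": "drive_tool", "kwargs": {"rows": [[[0,-0.005,0],0],[[0,0,0],0],[[0,0,0],0]], "jaw": 0.5}}

```text
t: 11.4
tool_pos: [0.5574, 0.0859, 0.2573]
tool_rot: [3.141, -0.001, -0.002]
contact_force: [0.3, -0.9, 0.5]
opening: 0.0427
grip_force: 0.0
```

Run:
```python
from h import *
w=snap("wrist"); print(ctrl.get_obs()["tool_pos"].round(4),ctrl.get_obs()["tool_rot"].round(4))
cv2.imwrite("pics/w6.png",cv2.resize(w["image"][80:280,120:380],None,fx=3,fy=3,interpolation=2))
np.save("w6.npy",w,allow_pickle=True)
```

```text
[0.5575 0.0856 0.2575] [ 3.1413e+00 -2.0000e-03 -1.7000e-03]
```

View pics/w6.png

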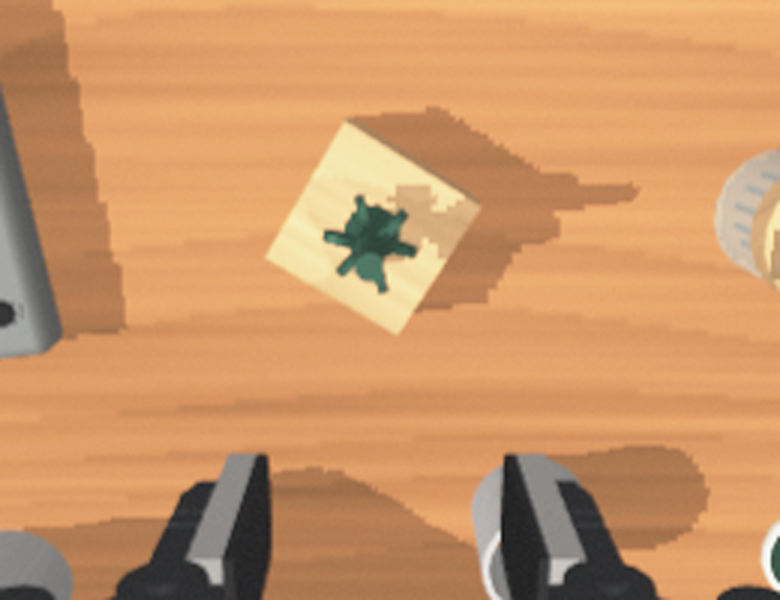

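The trunk top is at full-image pixel (243.5,169). The stand's top corners, in full-image pixels, are near (235.7,120.7), (280.3,149), (253.3,191.7) and (208.7,165.7).

Run:
```python
from h import *
w=np.load("w6.npy",allow_pickle=True).item()
q=np.array([onz(w,(120+a/3,80+b/3),.03)[:2] for a,b in((347,122),(481,207),(400,335),(266,257))])
print(q.mean(0).round(4),[np.linalg.norm(q[i]-q[i-1]).round(4) for i in range(4)])
print("top",onz(w,(243.3,169.5),.084).round(4))
im=w["image"].astype(int); m=((im[...,1]>im[...,2]+15)&(im[...,1]<140)).astype(np.uint8); m[:130]=0;m[190:]=0
ys,xs=np.nonzero(m);print(xs.min(),xs.max(),ys.min(),ys.max())
cx,cy=q.mean(0); print(proj(w,[[cx,cy,.03],[cx,cy,.06],[cx,cy,.084]]).round(1))
t=snap("top");s=snap("scene");print(proj(t,[[cx,cy,.084]]),proj(s,[[cx,cy,.084]]))
c=[cv2.resize(d["image"][int(p[1])-35:int(p[1])+40,int(p[0])-48:int(p[0])+48],None,fx=4,fy=4,interpolation=2) for d in(t,s) for p in proj(d,[[cx,cy,.084]])]
cv2.imwrite("pics/c2.png",np.hstack(c)); print(c[0].shape)
```

```text
[0.5763 0.091 ] [np.float64(0.0556), np.float64(0.055), np.float64(0.0551), np.float64(0.0564)]
top [0.5761 0.0914 0.084 ]
228 257 146 176
[[244.5 157.5]
 [244.1 163.5]
 [243.8 169.3]]
[[209.68737091 184.22979932]] [[297.46424104 191.37013878]]
(300, 384, 3)
```

Emit:
{"fn": "drive_tool", "kwargs": {"rows": [[[-0.02,0,0],0],[[-0.03,0,0],0],[[0,0,0],0],[[0,0,0],0]]}}

```text
t: 11.95
tool_pos: [0.5077, 0.0858, 0.2583]
tool_rot: [3.142, -0.002, 0.001]
contact_force: [0.7, -0.3, -0.2]
opening: 0.0425
grip_force: 0.0
```

Run:
```python
from h import *
w=snap("wrist"); print(ctrl.get_obs()["tool_pos"].round(4))
cv2.imwrite("pics/w7.png",cv2.resize(w["image"][60:200,180:320],None,fx=4,fy=4,interpolation=2))
np.save("w7.npy",w,allow_pickle=True)
```

```text
[0.5082 0.0859 0.2585]
```

View pics/w7.png

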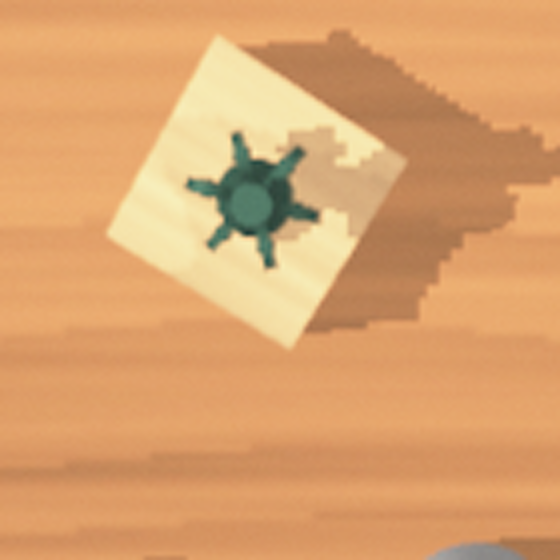

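The trunk top is at full-image pixel (243,111), and the view is now almost straight down the trunk. Triangulate it against the previous wrist place.

Run:
```python
from h import *
a=np.load("w6.npy",allow_pickle=True).item();b=np.load("w7.npy",allow_pickle=True).item()
print(two(a,(243.3,169.5),b,(243,111)),onz(b,(243,111),.084))
q=np.array([onz(b,(180+x/4,60+y/4),.03)[:2] for x,y in((218,36),(408,159),(291,349),(107,235))]);print(q.mean(0))
```

```text
(array([0.5765546 , 0.09129713, 0.0860654 ]), np.float64(0.00012359207390410593)) [0.57648869 0.09127202 0.084     ]
[0.57620652 0.09120455]
```

Emit:
{"fn": "drive_tool", "kwargs": {"rows": [[[0.03,-0.0025,0],0],[[0.03,-0.0025,0],0],[[0.008,0,0.01],0],[[0,0,0.03],0],[[0,0,0.03],0],[[0,0,0.02],0],[[0,0,0.01],0],[[0,0,0],0],[[0,0,0],0]]}}

```text
t: 12.9
tool_pos: [0.5762, 0.0914, 0.159]
tool_rot: [-3.142, 0.001, -0.002]
contact_force: [0.5, -0.0, 0.6]
opening: 0.0429
grip_force: 0.0
```

Run:
```python
from h import *
w=snap("wrist","w8.png"); P=[]
for i in range(3): snap("wrist");P.append(ctrl.get_obs()["tool_pos"])
print(np.mean(P,0).round(4))
```

```text
[0.5766 0.0915 0.1599]
```

View pics/w8.png

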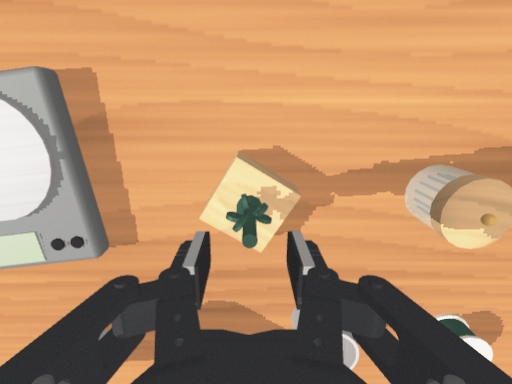

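The trunk top is at (250,241), centred between the pad tips at (209,235) and (289,235). Go down and close.

Emit:
{"fn": "drive_tool", "kwargs": {"rows": [[[0,0,0.01],0],[[0,0,0.01],0],[[0,0,0.003],0],[[0,0,0],0]]}}

```text
t: 13.5
tool_pos: [0.5748, 0.0914, 0.1336]
tool_rot: [3.142, -0.0, -0.004]
contact_force: [-0.9, -0.0, 0.4]
opening: 0.0425
grip_force: 0.0
```

Emit:
{"fn": "drive_tool", "kwargs": {"rows": [[[0,0,0],0],[[0,0,0],0],[[0,0,0],0],[[0,0,0],0],[[0,0,0],0],[[0,0,0],0],[[0,0,0],0]], "jaw": 1, "grip_force": 20}}

```text
t: 14.2
tool_pos: [0.5759, 0.0915, 0.1355]
tool_rot: [-3.142, 0.0, -0.001]
contact_force: [0.5, 0.1, 1.9]
opening: 0.0082
grip_force: 20.4
```

Run:
```python
from h import *
w=snap("wrist"); P=[]
for i in range(3): snap("wrist");P.append(ctrl.get_obs()["tool_pos"])
print(np.mean(P,0).round(4))
a=cv2.resize(w["image"][120:320,150:350],None,fx=2,fy=2,interpolation=2);s=snap("scene");b=cv2.resize(s["image"][140:240,250:350],None,fx=4,fy=4,interpolation=2);cv2.imwrite("pics/w9.png",np.hstack([a,b]))
```

```text
[0.5758 0.0915 0.1354]
```

View pics/w9.png

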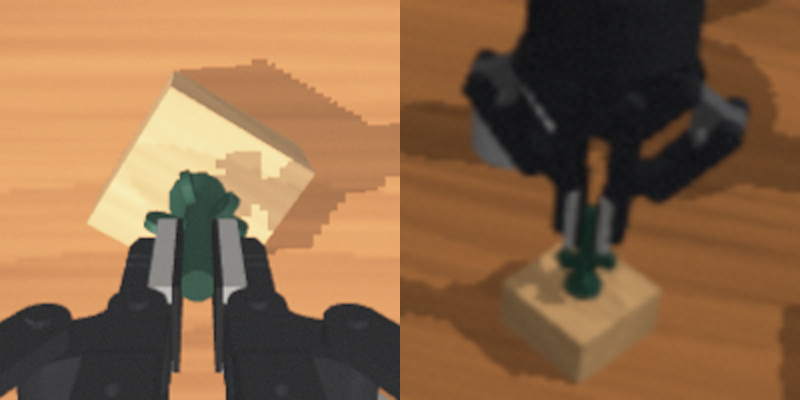

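The trunk is gripped at 8 mm opening, with the tips just above the pendants and the tree upright. Lift it and carry it near the base.

Emit:
{"fn": "drive_tool", "kwargs": {"rows": [[[0,0,-0.005],0],[[0,0,-0.015],0],[[0,0,-0.025],0],[[0,0,-0.03],0],[[0,0.005,-0.03],0],[[0,0.015,-0.015],0],[[0,0.025,0],0],[[0,0.035,0],0],[[0,0.04,0],0],[[0,0.04,0],0]]}}

```text
t: 15.45
tool_pos: [0.575, -0.0705, 0.2552]
tool_rot: [3.141, 0.0, -0.0]
contact_force: [0.5, 0.1, 0.2]
opening: 0.0081
grip_force: 20.4
```

Emit:
{"fn": "drive_tool", "kwargs": {"rows": [[[0,0.04,0],0],[[0,0.04,0],0],[[0,0.04,0],0],[[0,0.04,0],0],[[0,0.03,0],0],[[0.005,0.022,0],0],[[0,0.014,0],0],[[0,0.005,0],0],[[0,0,0],0],[[0,0,0],0]]}}

```text
t: 16.45
tool_pos: [0.5805, -0.2987, 0.2551]
tool_rot: [-3.141, -0.001, 0.0]
contact_force: [-0.1, 0.2, -0.3]
opening: 0.0077
grip_force: 20.4
```

Run:
```python
from h import *
P=[]
for i in range(4): w=snap("wrist");P.append(ctrl.get_obs()["tool_pos"])
print(np.mean(P,0).round(4),ctrl.get_obs()["opening"])
np.save("w10.npy",w,allow_pickle=True)
cv2.imwrite("pics/w10.png",cv2.resize(w["image"][80:280,150:350],None,fx=3,fy=3,interpolation=2))
for z in(.076,.08): print(proj(w,[[.622,-.299,z]]))
```

```text
[ 0.5806 -0.2986  0.2552] 0.007704539607889854
[[250.18304006 143.0701541 ]]
[[250.21328977 143.72981208]]
```

View pics/w10.png

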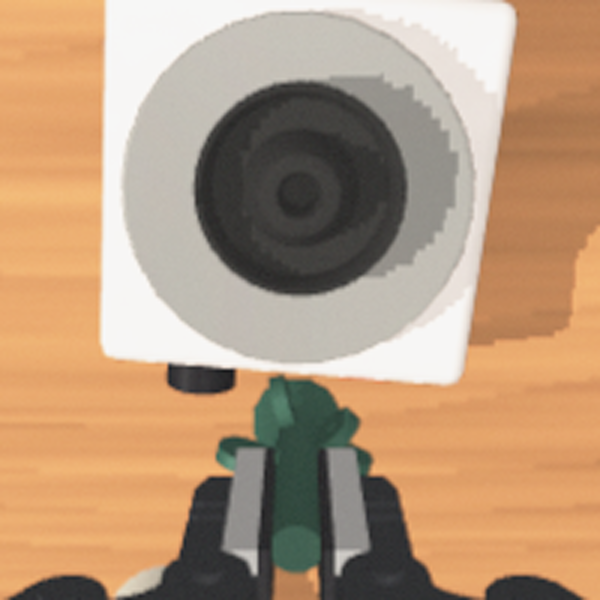

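The hole is at full-image pixel (249.7,144.3), the base rim is round about (250.3,143), and the trunk top is at (249,263).

Run:
```python
from h import *
w=np.load("w10.npy",allow_pickle=True).item()
H=onz(w,(249.7,144.3),.08);T=onz(w,(249,263),.2038); print(H.round(4),T.round(4),(H-T).round(4))
z=.2552-.1054
print((3*(proj(w,[[T[0],T[1],z+k] for k in(.054,.03,.02,0,-.012)])-[150,80])).round(0))
```

```text
[ 0.6215 -0.2986  0.08  ] [ 0.5817 -0.2977  0.2038] [ 0.0398 -0.0009 -0.1238]
[[297. 549.]
 [297. 480.]
 [297. 456.]
 [296. 417.]
 [296. 397.]]
```

Emit:
{"fn": "drive_tool", "kwargs": {"rows": [[[0.015,0,0],0],[[0.02,0.0005,0],0],[[0.005,0,0.005],0],[[0,0,0.015],0],[[0,0,0.015],0],[[0,0,0.008],0],[[0,0,0.004],0],[[0,0,0],0],[[0,0,0],0]]}}

```text
t: 17.55
tool_pos: [0.6206, -0.3003, 0.2086]
tool_rot: [3.141, -0.001, 0.001]
contact_force: [0.2, -0.4, 0.1]
opening: 0.0081
grip_force: 20.4
```

Run:
```python
from h import *
P=[]
for i in range(3): w=snap("wrist");P.append(ctrl.get_obs()["tool_pos"])
s=snap("scene")
print(np.mean(P,0).round(4),ctrl.get_obs()["contact_force"].round(1))
cv2.imwrite("pics/w11.png",np.hstack([cv2.resize(w["image"][140:290,180:330],None,fx=8/3,fy=8/3,interpolation=2),cv2.resize(s["image"][110:210,60:160],None,fx=4,fy=4,interpolation=2)]))
```

```text
[ 0.6208 -0.3003  0.2091] [ 0.1  0.7 -0.5]
```

View pics/w11.png

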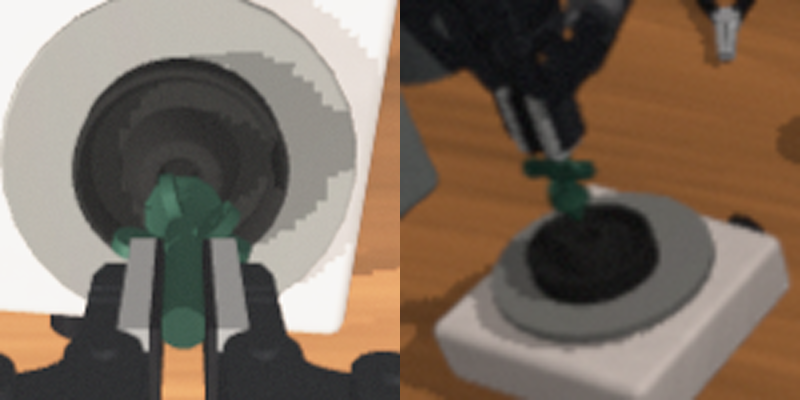

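The tree hangs over the base with the hole partly visible behind the pendants at about full-image (247.5,202), and the trunk top is at (248.6,262.6). Check the relative offset.

Run:
```python
from h import *
w=snap("wrist");z=.2091-.1054
e,b=baseloc(w)
m=(w["image"].max(2)<75).astype(np.uint8)
T=onz(w,(248.8,262.8),z+.054);print(T.round(4),onz(w,(247.5,202),.08).round(4))
# rim width at its upper edge: columns of left/right extremes
for x,y,zz in((180+73/2.667,140+160/2.667,.076),(180+289/2.667,140+165/2.667,.076),(180+180/2.667,140+58/2.667,.076)): print(onz(w,(x,y),zz).round(4))
print(ctrl.get_obs()["tool_rot"].round(4))
```

```text
[ 0.6221 -0.2994  0.1577] [ 0.6255 -0.2986  0.08  ]
[ 0.6257 -0.2681  0.076 ]
[ 0.6242 -0.3298  0.076 ]
[ 0.6553 -0.2987  0.076 ]
[ 3.141e+00 -3.000e-04  1.600e-03]
```

Emit:
{"fn": "drive_tool", "kwargs": {"rows": [[[0,-0.0005,0.004],0],[[0,0,0.004],0],[[0,0,0.004],0],[[0,0,0.003],0],[[0,0,0.002],0],[[0,0,0],0]]}}

```text
t: 18.4
tool_pos: [0.6204, -0.2994, 0.1905]
tool_rot: [-3.141, 0.0, 0.001]
contact_force: [-0.8, 0.2, 0.4]
opening: 0.008
grip_force: 20.4
```

Emit:
{"fn": "drive_tool", "kwargs": {"rows": [[[0,0,0.002],0],[[0,0,0.002],0],[[0,0,0.001],0],[[0,0,0],0]]}}

```text
t: 18.8
tool_pos: [0.6205, -0.2995, 0.1859]
tool_rot: [-3.141, 0.0, 0.0]
contact_force: [0.1, -0.9, -0.8]
opening: 0.0077
grip_force: 20.4
```

Emit:
{"fn": "drive_tool", "kwargs": {"rows": [[[0,0,0.0005],0],[[0,0,0],0]]}}

```text
t: 19.0
tool_pos: [0.6206, -0.2995, 0.1857]
tool_rot: [3.142, -0.0, 0.0]
contact_force: [0.0, 0.3, 0.3]
opening: 0.0079
grip_force: 20.4
```

Emit:
{"fn": "drive_tool", "kwargs": {"rows": [[[0,0,0.0005],0],[[0,0,0],0]]}}

```text
t: 19.2
tool_pos: [0.6207, -0.2996, 0.1855]
tool_rot: [3.141, -0.0, 0.0]
contact_force: [-0.6, 0.3, 0.1]
opening: 0.0078
grip_force: 20.5
```

Emit:
{"fn": "drive_tool", "kwargs": {"rows": [[[0,0,0.0005],0],[[0,0,0],0]]}}

```text
t: 19.4
tool_pos: [0.6208, -0.2997, 0.1854]
tool_rot: [3.141, -0.0, 0.001]
contact_force: [-1.5, 1.3, 3.9]
opening: 0.0081
grip_force: 20.6
```

Seated: contact at TCP z = 0.1854 as predicted. Release and rise.

Emit:
{"fn": "drive_tool", "kwargs": {"rows": [[[0,0,0],0],[[0,0,0],0],[[0,0,0],0],[[0,0,0],0],[[0,0,0],0],[[0,0,-0.01],0],[[0,0,-0.025],0],[[-0.01,0,-0.04],0],[[-0.03,0,-0.02],0],[[-0.03,0,0],0]], "jaw": 0.5}}

```text
t: 20.4
tool_pos: [0.5517, -0.3006, 0.2861]
tool_rot: [3.136, 0.001, 0.012]
contact_force: [0.5, -1.0, 0.4]
opening: 0.0425
grip_force: 0.0
```

Emit:
{"fn": "drive_tool", "kwargs": {"rows": [[[0,0,0],0],[[0,0,0],0],[[0,0,0],0]]}}

```text
t: 20.7
tool_pos: [0.5511, -0.2995, 0.2796]
tool_rot: [-3.141, -0.0, -0.0]
contact_force: [0.8, -0.3, -0.2]
opening: 0.043
grip_force: 0.0
```

Run:
```python
from h import *
P=[]
for i in range(3): w=snap("wrist");P.append(ctrl.get_obs()["tool_pos"])
s=snap("scene");print(np.mean(P,0).round(4))
np.save("w12.npy",w,allow_pickle=True)
c=proj(w,[[.622,-.299,.1]])[0].astype(int);print(c)
cv2.imwrite("pics/w12.png",np.hstack([cv2.resize(w["image"][c[1]-50:c[1]+50,c[0]-50:c[0]+50],None,fx=4,fy=4,interpolation=2),cv2.resize(s["image"][110:210,60:160],None,fx=4,fy=4,interpolation=2)]))
```

```text
[ 0.5512 -0.2995  0.2793]
[249 108]
```

View pics/w12.png

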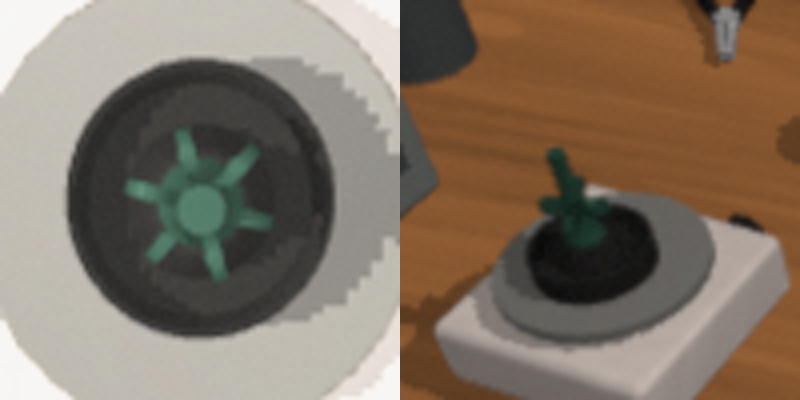

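The tree stands in the base: rim centred at crop (201,198), trunk top at (203,210). By my count that was picture 15, one over the limit of 14. I miscounted, so I'll view no more and measure only with numbers from here on.

Run:
```python
from h import *
w=np.load("w12.npy",allow_pickle=True).item()
f=lambda x,y:(199+x/4,58+y/4)
print("rim",onz(w,f(201,198),.074).round(4),"top",onz(w,f(203,210),.134).round(4))
s=snap("scene"); print((4*(proj(s,[[.622,-.299,.08],[.622,-.299,.134]])-[60,110])).round(0))
t=snap("top")
# flask (top rim ellipse) in scene & top: outer contour extents
for d,p,n in((t,(139.5,254),"t"),(s,(386,158),"s")):
    x,y=map(int,p);c=d["image"][y-30:y+45,x-30:x+45];hsv=cv2.cvtColor(c,cv2.COLOR_BGR2HSV)
    m=(hsv[...,1]<70).astype(np.uint8);k=max(cv2.findContours(m,0,1)[0],key=cv2.contourArea);r=cv2.boundingRect(k);print(n,r[0]+x-30,r[1]+y-30,r[2:])
```

```text
rim [ 0.6219 -0.2991  0.074 ] top [ 0.6211 -0.2993  0.134 ]
[[186. 234.]
 [156. 151.]]
t 128 244 (30, 22)
s 369 152 (31, 41)
```

Emit:
{"fn": "drive_tool", "kwargs": {"rows": [[[-0.01,-0.02,0],0],[[-0.015,-0.035,0],0],[[-0.017,-0.042,0],0],[[-0.017,-0.042,0],0],[[-0.017,-0.042,0],0],[[-0.017,-0.042,0],0],[[-0.017,-0.042,0],0],[[-0.017,-0.042,0],0],[[-0.017,-0.042,0],0],[[-0.017,-0.042,0],0]], "jaw": 0.05}}

```text
t: 22.0
tool_pos: [0.3888, 0.0929, 0.2799]
tool_rot: [-3.141, 0.001, -0.002]
contact_force: [0.9, 1.0, 0.2]
opening: 0.0815
grip_force: 0.0
```

Emit:
{"fn": "drive_tool", "kwargs": {"rows": [[[-0.017,-0.042,0],0],[[-0.015,-0.042,0],0],[[-0.01,-0.042,0],0],[[0,-0.035,0],0],[[0,-0.02,0],0],[[0,0,0],0],[[0,0,0],0]]}}

```text
t: 22.7
tool_pos: [0.3476, 0.2725, 0.2795]
tool_rot: [3.141, 0.001, -0.001]
contact_force: [0.9, 0.1, 0.4]
opening: 0.0812
grip_force: 0.0
```

```bash
cat >> h.py <<'E'
def greyring(w,seed,sat=70,z=.076,half=70):
    x,y=map(int,seed);x0,y0=max(x-half,0),max(y-half,0);c=w["image"][y0:y+half,x0:x+half]
    m=(cv2.cvtColor(cv2.medianBlur(c,3),cv2.COLOR_BGR2HSV)[...,1]<sat).astype(np.uint8)
    best=[k for k in cv2.findContours(m,0,cv2.CHAIN_APPROX_NONE)[0] if cv2.contourArea(cv2.convexHull(k))>300]
    k=min(best,key=lambda k:np.hypot(*(np.mean(cv2.boundingRect(k)[0:2])*0+np.array(cv2.fitEllipse(cv2.convexHull(k))[0])+[x0,y0]-[x,y])))
    e=ell(k);uv=np.array(e[0])+[x0,y0];return uv,e[1],onz(w,uv,z)
E
python3 - <<'E'
from h import *
w=snap("wrist");p=ctrl.get_obs()["tool_pos"];print(p.round(4))
np.save("w13.npy",w,allow_pickle=True)
g=proj(w,[[.416,.248,.076]])[0];print(g)
uv,d,X=greyring(w,g);print(uv.round(1),np.round(d,1),X.round(4),"diam",np.mean(d)/w["K"][0,0]*((-w["R"].T@w["t"])[2]-.076))
E
```

```text
[0.3477 0.272  0.2795]
[275.68479998 110.08460784]
[271.1 111.2] [53.2 55.4] [0.415  0.2522 0.076 ] diam 0.05255735409361503
```

Emit:
{"fn": "drive_tool", "kwargs": {"rows": [[[0,0.022,0],0],[[0,0,0],0],[[0,0,0],0],[[0,0,0],0]]}}

```text
t: 23.15
tool_pos: [0.3479, 0.2503, 0.2798]
tool_rot: [-3.141, 0.002, -0.001]
contact_force: [0.4, 0.4, 0.2]
opening: 0.0812
grip_force: 0.0
```

Run:
```python
from h import *
a=np.load("w13.npy",allow_pickle=True).item()
w=snap("wrist");p=ctrl.get_obs()["tool_pos"];print(p.round(4))
for sat in(50,70,90):
    ua=greyring(a,(271,111),sat)[0]
    uv,d,X=greyring(w,proj(w,[[.415,.25,.076]])[0],sat);print(sat,uv.round(1),np.round(d,1),X.round(4),"diam",np.mean(d)/w["K"][0,0]*((-w["R"].T@w["t"])[2]-.076),two(a,ua,w,uv))
t=snap("top");s=snap("scene")
for z in(.07,.076):
  for r in (.025,):
    P=np.array([[.415+r*np.cos(b),.25+r*np.sin(b),z] for b in np.arange(0,6.3,.3)]);q=proj(s,P);print("scene extents",q.min(0).round(1),q.max(0).round(1)); q=proj(t,P);print("top extents",q.min(0).round(1),q.max(0).round(1))
```

```text
[0.3478 0.2504 0.2797]
50 [247.4 111.6] [52.9 54.7] [0.4151 0.2522 0.076 ] diam 0.052149602899049845 (array([0.41509382, 0.2521896 , 0.0767684 ]), np.float64(2.8040760298121223e-05))
70 [247.4 111.7] [53.3 55.2] [0.415  0.2522 0.076 ] diam 0.052588865064273606 (array([0.41498464, 0.25218281, 0.07574117]), np.float64(3.368774658632392e-05))
90 [247.4 111.7] [53.8 55.7] [0.415  0.2522 0.076 ] diam 0.05307502626920343 (array([0.41500206, 0.25218007, 0.07523615]), np.float64(3.127104628064321e-05))
scene extents [374.4 153.3] [398.7 168.3]
top extents [128.6 243.4] [150.5 265.5]
scene extents [375.  151.1] [399.5 166.2]
top extents [127.8 243.4] [149.8 265.6]
```

Emit:
{"fn": "drive_tool", "kwargs": {"rows": [[[0.03,-0.002,0],0],[[0.037,0,0],0],[[0,0,0.02],0],[[0,0,0.035],0],[[0,0,0.04],0],[[0,0,0.035],0],[[0,0,0.02],0],[[0,0,0.01],0],[[0,0,0.005],0],[[0,0,0],0]]}}

```text
t: 24.3
tool_pos: [0.415, 0.2527, 0.115]
tool_rot: [-3.141, 0.0, -0.001]
contact_force: [0.4, -0.6, -0.1]
opening: 0.0811
grip_force: 0.0
```

Emit:
{"fn": "drive_tool", "kwargs": {"rows": [[[0,0,0],0],[[0,0,0],0],[[0,0,0],0],[[0,0,0],0],[[0,0,0],0],[[0,0,0],0]], "jaw": 0.7, "grip_force": 35}}

```text
t: 24.9
tool_pos: [0.4157, 0.2528, 0.1163]
tool_rot: [-3.141, 0.0, -0.004]
contact_force: [-0.9, -1.0, 6.2]
opening: 0.0491
grip_force: 35.8
```

Run:
```python
from h import *
P=[]
for i in range(3): w=snap("wrist");P.append(ctrl.get_obs()["tool_pos"])
print(np.mean(P,0).round(4),ctrl.get_obs()["opening"],ctrl.get_obs()["contact_force"])
```

```text
[0.4157 0.2528 0.1163] 0.04958383457419488 [-0.79192941 -1.14068459  5.73415591]
```

Emit:
{"fn": "drive_tool", "kwargs": {"rows": [[[0,0,-0.005],0],[[0,0,-0.02],0],[[0,0,-0.035],0],[[0,0,-0.04],0],[[0,0,-0.04],0],[[0,0,-0.03],0],[[0,0,-0.01],0],[[0.004,0.01,0],0],[[0.009,0.025,0],0],[[0.015,0.04,0],0]]}}

```text
t: 26.05
tool_pos: [0.4415, 0.177, 0.2914]
tool_rot: [3.141, 0.005, -0.007]
contact_force: [1.1, -0.6, -1.5]
opening: 0.0493
grip_force: 36.6
```

Emit:
{"fn": "drive_tool", "kwargs": {"rows": [[[0.015,0.04,0],0],[[0.015,0.04,0],0],[[0.015,0.04,0],0],[[0.015,0.04,0],0],[[0.015,0.04,0],0],[[0.015,0.04,0],0],[[0.015,0.04,0],0],[[0.015,0.04,0],0],[[0.015,0.04,0],0],[[0.015,0.04,0],0]]}}

```text
t: 27.05
tool_pos: [0.5915, -0.2246, 0.2905]
tool_rot: [-3.139, 0.001, 0.008]
contact_force: [0.7, 0.3, -0.6]
opening: 0.0493
grip_force: 36.6
```

Emit:
{"fn": "drive_tool", "kwargs": {"rows": [[[0.013,0.035,0],0],[[0.009,0.025,0],0],[[0.005,0.012,0],0],[[0.002,0.005,0],0],[[0,0,0],0],[[0,0,0],0],[[0,0,0],0]]}}

```text
t: 27.75
tool_pos: [0.6215, -0.2983, 0.2948]
tool_rot: [-3.141, -0.002, 0.0]
contact_force: [0.7, -0.5, -0.5]
opening: 0.0496
grip_force: 36.6
```

Run:
```python
from h import *
P=[]
for i in range(3): w=snap("wrist");P.append(ctrl.get_obs()["tool_pos"])
o=ctrl.get_obs();p=np.mean(P,0);print(p.round(4),o["opening"],o["contact_force"].round(1),o["tool_rot"].round(4))
np.save("w14.npy",w,allow_pickle=True)
z=p[2]-.1163+.076
g=proj(w,[[p[0],p[1],z]])[0]; print("pred rim centre",g)
im=w["image"]; gy,gx=int(g[1]),int(g[0])
# print the flask's far rim edge & side: grey levels down the centre column
print(im[gy-110:gy+60:4,gx].tolist())
```

```text
[ 0.6216 -0.2986  0.295 ] 0.049336149467409114 [-0.1  0.  -1.1] [3.1414e+00 1.2000e-03 6.0000e-04]
pred rim centre [250.94403687 278.38928718]
[[60, 59, 63], [70, 83, 55], [65, 76, 53], [64, 75, 53], [137, 138, 142], [137, 138, 141], [136, 138, 140], [137, 139, 142], [136, 138, 141], [136, 139, 141], [136, 138, 141], [136, 136, 140], [139, 140, 142], [137, 138, 141], [137, 139, 142], [138, 139, 142], [234, 236, 238], [202, 216, 232], [102, 158, 224], [115, 148, 194], [135, 136, 138], [138, 138, 141], [136, 137, 140], [136, 137, 141], [135, 136, 140], [138, 140, 143], [138, 139, 141], [137, 139, 143], [137, 137, 142], [137, 138, 141], [138, 140, 142], [135, 137, 139], [138, 140, 143], [139, 140, 143], [137, 139, 142], [137, 138, 141], [138, 138, 141], [139, 140, 143], [144, 145, 147], [233, 235, 236], [114, 173, 236], [115, 175, 237], [51, 50, 50]]
```

Run:
```python
from h import *
w=np.load("w14.npy",allow_pickle=True).item();p=np.array([.6216,-.2986,.295])
zb=p[2]-.1163
for dx in(-.002,-.0007,.001):
    print(dx,"bottom front",proj(w,[[p[0]+dx+.025,p[1],zb]])[0].round(1),"top front",proj(w,[[p[0]+dx+.025,p[1],zb+.076]])[0].round(1))
hsv=w["image"]; col=hsv[225:345,251].astype(int); print([(225+i,c.tolist()) for i,c in enumerate(col) if i and abs(c-col[i-1]).sum()>40])
# bottom edge side extents: grey mask rows
for r in(225,235,250,260): print(r,"".join("#" if np.ptp(hsv[r,x].astype(int))<15 else "." for x in range(180,322,3)))
b=greyring  # base rim: dark blob above
m=(w["image"].max(2)<85).astype(np.uint8);m[240:]=0;m[:,:180]=0;m[:,320:]=0
n,l,st,ce=cv2.connectedComponentsWithStats(m);i=1+np.argmax(st[1:,4]);print(st[i],ce[i])
print(proj(w,[[.622,-.299+.0315,.076],[.622,-.299-.0315,.076],[.622+.0315,-.299,.076],[.622-.0315,-.299,.06]]).round(1))
```

```text
-0.002 bottom front [250. 183.] top front [251.1 232.2]
-0.0007 bottom front [250.  181.2] top front [251.1 229.4]
0.001 bottom front [250.  178.8] top front [251.1 225.8]
[(231, [211, 213, 216]), (232, [235, 237, 238]), (236, [201, 215, 231]), (237, [119, 166, 223]), (244, [114, 148, 194]), (245, [133, 141, 152]), (320, [156, 156, 159]), (321, [212, 214, 216]), (322, [233, 234, 237]), (325, [198, 216, 234]), (326, [111, 171, 233]), (334, [79, 111, 155]), (335, [50, 48, 48])]
225 ...........###########################..........
235 ...#####.#############################.####.....
250 ################################################
260 ################################################
[ 221  146   58   46 1732] [249.38683603 167.26963048]
[[219.9 176.6]
 [279.5 176.6]
 [249.8 146.8]
 [249.6 199.7]]
```

The numbers show the flask hanging upright: its wall edge is predicted at row 181 and observed at about 182. The base rim is where expected. Fine-align and lower.

Emit:
{"fn": "drive_tool", "kwargs": {"rows": [[[0.001,0.0007,0.01],0],[[0,0,0.015],0],[[0,0,0.015],0],[[0,0,0.012],0],[[0,0,0.012],0],[[0,0,0.012],0],[[0,0,0.01],0],[[0,0,0.008],0],[[0,0,0],0],[[0,0,0],0]]}}

```text
t: 28.9
tool_pos: [0.6227, -0.3004, 0.2009]
tool_rot: [3.141, -0.0, 0.001]
contact_force: [-0.8, -0.6, -1.4]
opening: 0.0492
grip_force: 36.6
```

Emit:
{"fn": "drive_tool", "kwargs": {"rows": [[[0,0,0.003],0],[[0,0,0.002],0],[[0,0,0.002],0],[[0,0,0.002],0],[[0,0,0.001],0],[[0,0,0],0]]}}

```text
t: 29.5
tool_pos: [0.6225, -0.3002, 0.1903]
tool_rot: [-3.141, 0.0, 0.001]
contact_force: [1.0, 0.6, -0.9]
opening: 0.0494
grip_force: 36.7
```

Emit:
{"fn": "drive_tool", "kwargs": {"rows": [[[0,-0.0007,0],0],[[0,0,0.002],0],[[0,0,0.002],0],[[0,0,0.001],0],[[0,0,0],0]]}}

```text
t: 30.0
tool_pos: [0.6224, -0.2995, 0.1852]
tool_rot: [-3.141, 0.0, 0.001]
contact_force: [-0.6, -0.5, -1.0]
opening: 0.0493
grip_force: 36.7
```

Emit:
{"fn": "drive_tool", "kwargs": {"rows": [[[0,0,0.001],0],[[0,0,0.001],0],[[0,0,0],0]]}}

```text
t: 30.3
tool_pos: [0.6225, -0.2995, 0.1834]
tool_rot: [-3.141, 0.0, 0.0]
contact_force: [0.4, -0.0, -1.1]
opening: 0.0497
grip_force: 36.7
```

Emit:
{"fn": "drive_tool", "kwargs": {"rows": [[[0,0,0.0005],0],[[0,0,0],0]]}}

```text
t: 30.5
tool_pos: [0.6226, -0.2995, 0.1831]
tool_rot: [-3.142, 0.0, 0.0]
contact_force: [0.1, 0.1, -1.4]
opening: 0.0493
grip_force: 36.7
```

Emit:
{"fn": "drive_tool", "kwargs": {"rows": [[[0,0,0.0005],0],[[0,0,0.0005],0],[[0,0,0],0]]}}

```text
t: 30.8
tool_pos: [0.6227, -0.2996, 0.1825]
tool_rot: [3.141, -0.0, 0.0]
contact_force: [-0.3, 0.2, -0.4]
opening: 0.0496
grip_force: 36.7
```

Emit:
{"fn": "drive_tool", "kwargs": {"rows": [[[0,0,0.0005],0],[[0,0,0],0]]}}

```text
t: 31.0
tool_pos: [0.6228, -0.2996, 0.1824]
tool_rot: [3.141, -0.0, 0.001]
contact_force: [0.0, 0.0, 3.0]
opening: 0.0493
grip_force: 36.7
```

Emit:
{"fn": "drive_tool", "kwargs": {"rows": [[[0,0,0.0005],0],[[0,0,0],0]]}}

```text
t: 31.2
tool_pos: [0.6229, -0.2997, 0.1824]
tool_rot: [3.141, -0.0, 0.001]
contact_force: [-1.7, 0.9, 5.6]
opening: 0.0495
grip_force: 36.7
```

Seated: contact at the predicted height. Release and rise.

Emit:
{"fn": "drive_tool", "kwargs": {"rows": [[[0,0,0],0],[[0,0,0],0],[[0,0,0],0],[[0,0,0],0],[[0,0,0],0],[[0,0,-0.015],0],[[0,0,-0.035],0],[[0,0,-0.04],0],[[-0.01,0,-0.035],0],[[-0.03,0,-0.015],0]], "jaw": 0.05}}

```text
t: 32.2
tool_pos: [0.5844, -0.3001, 0.3279]
tool_rot: [3.137, 0.002, 0.013]
contact_force: [0.1, -0.4, 0.3]
opening: 0.0809
grip_force: 0.0
```

Emit:
{"fn": "drive_tool", "kwargs": {"rows": [[[-0.03,0,0],0],[[0,0,0],0],[[0,0,0],0],[[0,0,0],0]]}}

```text
t: 32.6
tool_pos: [0.5531, -0.2995, 0.3214]
tool_rot: [3.142, 0.0, 0.001]
contact_force: [0.9, 0.2, 0.5]
opening: 0.0812
grip_force: 0.0
```

Run:
```python
from h import *
w=snap("wrist");print(ctrl.get_obs()["tool_pos"].round(4))
np.save("w15.npy",w,allow_pickle=True)
g=proj(w,[[.622,-.299,.142]])[0];im=w["image"];x,y=map(int,g);print(g)
R=(im[y,x-60:x+61].astype(int).sum(1)//3);C=(im[y-60:y+61,x].astype(int).sum(1)//3);print(R.tolist());print(C.tolist())
P=lambda r,z:np.array([[.622+r*np.cos(b),-.299+r*np.sin(b),z] for b in(0,np.pi/2,np.pi,-np.pi/2)])
print(proj(w,P(.025,.142)).round(1).tolist(),proj(w,P(.0225,.142)).round(1).tolist())
```

```text
[ 0.5532 -0.2995  0.3211]
[248.96790239 110.63261236]
[157, 156, 154, 154, 157, 178, 229, 243, 244, 244, 241, 219, 181, 175, 175, 175, 177, 175, 175, 175, 177, 176, 175, 177, 176, 176, 175, 175, 176, 175, 176, 154, 71, 155, 228, 223, 187, 121, 120, 121, 119, 109, 69, 48, 47, 35, 39, 38, 39, 45, 50, 55, 63, 58, 56, 62, 83, 99, 100, 99, 101, 98, 100, 99, 98, 90, 62, 60, 61, 58, 57, 51, 46, 42, 43, 46, 44, 45, 47, 52, 49, 52, 78, 106, 107, 107, 131, 173, 186, 219, 227, 217, 154, 133, 135, 134, 134, 136, 135, 133, 133, 135, 135, 135, 134, 134, 134, 132, 147, 191, 212, 208, 202, 193, 165, 120, 118, 119, 120, 121, 120]
[163, 165, 150, 190, 226, 235, 240, 243, 244, 238, 204, 178, 180, 181, 180, 182, 180, 179, 179, 180, 180, 179, 180, 181, 179, 180, 180, 178, 147, 89, 159, 219, 228, 208, 156, 126, 125, 110, 76, 48, 48, 48, 43, 43, 42, 42, 44, 43, 48, 52, 60, 65, 62, 64, 62, 59, 84, 99, 101, 100, 101, 98, 100, 100, 100, 99, 83, 64, 61, 55, 48, 42, 42, 41, 37, 39, 41, 46, 48, 69, 112, 129, 130, 129, 131, 131, 131, 130, 192, 223, 220, 196, 174, 175, 174, 174, 175, 173, 174, 174, 173, 172, 174, 173, 172, 173, 173, 172, 172, 172, 167, 229, 243, 239, 235, 210, 170, 165, 163, 159, 156]
[[249.0, 79.1], [219.6, 110.6], [249.0, 140.3], [278.4, 110.6]] [[249.0, 82.3], [222.5, 110.6], [249.0, 137.4], [275.4, 110.6]]
```

The flask rim is centred within 1 mm of the base, its diameter matches the seated height, and the trunk shows in its middle. Now the collar.

Emit:
{"fn": "drive_tool", "kwargs": {"rows": [[[-0.02,-0.005,0],0],[[-0.035,-0.01,0],0],[[-0.04,-0.01,0],0],[[-0.04,-0.01,0.01],0],[[-0.035,-0.01,0.02],0],[[-0.025,-0.01,0.02],0],[[-0.01,0,0.01],0],[[0,0,0],0],[[0,0,0],0],[[0,0,0],0]]}}

```text
t: 33.65
tool_pos: [0.3489, -0.2453, 0.2627]
tool_rot: [3.14, 0.0, 0.003]
contact_force: [-0.4, 0.0, -0.0]
opening: 0.081
grip_force: 0.0
```

Run:
```python
from h import *
w=snap("wrist");print(ctrl.get_obs()["tool_pos"].round(4));np.save("w16.npy",w,allow_pickle=True)
for sat in(50,70,90):
    uv,d,X=greyring(w,proj(w,[[.416,-.244,.032]])[0],sat,z=.032);print(uv.round(1),np.round(d,1),X.round(4),"diam",np.mean(d)/w["K"][0,0]*((-w["R"].T@w["t"])[2]-.032))
```

```text
[ 0.3488 -0.2452  0.2625]
[247.8 110.1] [60.4 62.8] [ 0.4169 -0.244   0.032 ] diam 0.0655849347883097
[247.9 110.1] [61.1 63.3] [ 0.4169 -0.2441  0.032 ] diam 0.06618143157382445
[247.8 110.1] [61.3 64. ] [ 0.417 -0.244  0.032] diam 0.06674306036379757
```

Emit:
{"fn": "drive_tool", "kwargs": {"rows": [[[0.02,0,0.01],0],[[0.02,0,0.02],0],[[0,0,0.02],0],[[0,0,0],0],[[0,0,0],0],[[0,0,0],0]]}}

```text
t: 34.3
tool_pos: [0.3882, -0.2451, 0.2127]
tool_rot: [3.14, -0.0, 0.003]
contact_force: [-0.1, -0.3, -0.5]
opening: 0.0812
grip_force: 0.0
```

Run:
```python
from h import *
a=np.load("w16.npy",allow_pickle=True).item()
w=snap("wrist");print(ctrl.get_obs()["tool_pos"].round(4))
for sat in(50,70):
    ua=greyring(a,proj(a,[[.416,-.244,.032]])[0],sat,z=.032)[0]
    uv,d,X=greyring(w,proj(w,[[.416,-.244,.032]])[0],sat,z=.032);print(uv.round(1),np.round(d,1),X.round(4),two(a,ua,w,uv))
```

```text
[ 0.3881 -0.2451  0.2128]
[248.1 156.4] [68.7 69.4] [ 0.4177 -0.244   0.032 ] (array([ 0.41677296, -0.24403155,  0.02697459]), np.float64(3.0340887927871506e-05))
[248.1 156.3] [69.2 70.2] [ 0.4178 -0.2441  0.032 ] (array([ 0.41676637, -0.24409862,  0.02639129]), np.float64(2.1572892989747265e-05))
```

Emit:
{"fn": "drive_tool", "kwargs": {"rows": [[[0.015,0,0],0],[[0.0135,0,0.01],0],[[0,0,0.03],0],[[0,0,0.035],0],[[0,0,0.03],0],[[0,0,0.018],0],[[0,0,0.009],0],[[0,0,0.003],0],[[0,0,0],0],[[0,0,0],0]]}}

```text
t: 35.35
tool_pos: [0.4169, -0.2453, 0.0777]
tool_rot: [3.14, -0.0, 0.003]
contact_force: [0.4, -0.5, 0.3]
opening: 0.081
grip_force: 0.0
```

Emit:
{"fn": "drive_tool", "kwargs": {"rows": [[[0,0,0],0],[[0,0,0],0],[[0,0,0],0],[[0,0,0],0],[[0,0,0],0],[[0,0,0],0]], "jaw": 0.5, "grip_force": 30}}

```text
t: 35.95
tool_pos: [0.4169, -0.2451, 0.0776]
tool_rot: [3.14, -0.0, 0.003]
contact_force: [-0.1, 0.9, 6.5]
opening: 0.0617
grip_force: 33.1
```

Run:
```python
from h import *
P=[]
for i in range(3): w=snap("wrist");P.append(ctrl.get_obs()["tool_pos"])
print(np.mean(P,0).round(4),ctrl.get_obs()["opening"],ctrl.get_obs()["contact_force"])
```

```text
[ 0.4168 -0.2451  0.0776] 0.061667768177277274 [-1.21410726  0.83002371  5.30733285]
```

Emit:
{"fn": "drive_tool", "kwargs": {"rows": [[[0,0,-0.005],0],[[0,0,-0.02],0],[[0,0,-0.035],0],[[0,0,-0.04],0],[[0,0,-0.04],0],[[0,0,-0.025],0],[[0,0,-0.01],0],[[0.01,0.003,0],0],[[0.025,0.007,0],0],[[0.035,0.01,0],0]]}}

```text
t: 37.1
tool_pos: [0.486, -0.2641, 0.2483]
tool_rot: [-3.139, 0.001, 0.005]
contact_force: [0.5, -0.0, 0.7]
opening: 0.0612
grip_force: 32.9
```

Emit:
{"fn": "drive_tool", "kwargs": {"rows": [[[0.04,0.01,0],0],[[0.04,0.01,0],0],[[0.03,0.008,0],0],[[0.017,0.005,0],0],[[0.008,0.0016,0],0],[[0,0,0],0],[[0,0,0],0],[[0,0,0],0]]}}

```text
t: 37.9
tool_pos: [0.6202, -0.2989, 0.2506]
tool_rot: [-3.141, 0.001, 0.002]
contact_force: [0.8, -0.1, -0.2]
opening: 0.0616
grip_force: 32.9
```

Run:
```python
from h import *
P=[]
for i in range(3): w=snap("wrist");P.append(ctrl.get_obs()["tool_pos"])
o=ctrl.get_obs();p=np.mean(P,0);print(p.round(4),o["opening"],o["contact_force"].round(1),o["tool_rot"].round(4))
im=w["image"].astype(int);zb=p[2]-.0776
cx,cy=p[0],p[1]
print("pred collar top far/near outer",proj(w,[[cx+.0315,cy,zb+.032],[cx-.0315,cy,zb+.032],[cx+.0215,cy,zb+.032],[cx-.0215,cy,zb+.032],[cx+.0315,cy,zb]]).round(1).tolist())
print("pred flask far rim",proj(w,[[.6214+.025,-.2995,.142],[.622+.0315,-.299,.076]]).round(1).tolist())
c=im[100:330,249];print([(100+i,c[i].tolist()) for i in range(2,230) if abs(c[i]-c[i-2]).sum()>45])
```

```text
[ 0.6204 -0.2991  0.2513] 0.06154649367401294 [ 0.9 -0.4 -0.3] [ 3.1414e+00 -8.0000e-04  4.0000e-04]
pred collar top far/near outer [[251.0, 209.2], [250.7, 325.7], [250.9, 230.0], [250.8, 309.3], [250.4, 187.7]]
pred flask far rim [[250.7, 181.6], [249.5, 153.2]]
[(108, [94, 141, 207]), (109, [82, 123, 179]), (110, [83, 125, 180]), (116, [126, 142, 166]), (117, [154, 160, 171]), (118, [177, 184, 197]), (119, [207, 216, 225]), (120, [221, 228, 235]), (121, [228, 233, 240]), (128, [174, 183, 195]), (129, [133, 140, 146]), (130, [148, 154, 157]), (131, [166, 173, 178]), (132, [166, 173, 178]), (151, [125, 131, 133]), (152, [56, 58, 59]), (153, [40, 41, 41]), (159, [101, 104, 106]), (160, [130, 132, 134]), (161, [127, 130, 131]), (181, [146, 149, 152]), (182, [200, 203, 207]), (183, [222, 224, 226]), (184, [221, 223, 225]), (185, [182, 186, 185]), (186, [102, 108, 97]), (187, [61, 70, 48]), (188, [60, 68, 47]), (190, [120, 134, 135]), (191, [142, 158, 166]), (192, [142, 157, 164]), (210, [185, 207, 216]), (211, [214, 228, 234]), (212, [216, 230, 237]), (228, [173, 191, 200]), (229, [130, 136, 140]), (230, [126, 128, 130]), (246, [194, 196, 201]), (247, [220, 222, 225]), (248, [210, 217, 225]), (249, [154, 184, 222]), (250, [99, 151, 218]), (251, [96, 144, 212]), (284, [127, 145, 158]), (285, [138, 152, 160]), (313, [217, 231, 237]), (314, [233, 243, 245]), (325, [171, 211, 237]), (326, [105, 161, 225]), (327, [105, 161, 226])]
```

The collar hangs upright, and the flask rim is where predicted. Lower onto the flask.

Emit:
{"fn": "drive_tool", "kwargs": {"rows": [[[0.0014,0.0005,0.005],0],[[0,0,0.01],0],[[0,0,0.008],0],[[0,0,0.004],0],[[0,0,0.001],0],[[0,0,0],0],[[0,0,0],0]]}}

```text
t: 38.75
tool_pos: [0.6227, -0.2998, 0.2235]
tool_rot: [3.141, -0.0, 0.001]
contact_force: [0.2, 0.1, -0.5]
opening: 0.0618
grip_force: 32.9
```

Run:
```python
from h import *
P=[]
for i in range(3): w=snap("wrist");P.append(ctrl.get_obs()["tool_pos"])
print(np.mean(P,0).round(4))
```

```text
[ 0.6227 -0.2998  0.2237]
```

Emit:
{"fn": "drive_tool", "kwargs": {"rows": [[[-0.0007,0,0],0],[[0,0,0.002],0],[[0,0,0.002],0],[[0,0,0.002],0],[[0,0,0],0]]}}

```text
t: 39.4
tool_pos: [0.6215, -0.2995, 0.2165]
tool_rot: [-3.141, 0.0, 0.001]
contact_force: [-0.2, -0.0, -0.2]
opening: 0.0613
grip_force: 32.9
```

Emit:
{"fn": "drive_tool", "kwargs": {"rows": [[[0,0,0.002],0],[[0,0,0.002],0],[[0,0,0.002],0],[[0,0,0],0]]}}

```text
t: 39.8
tool_pos: [0.6217, -0.2996, 0.2107]
tool_rot: [-3.141, 0.0, 0.001]
contact_force: [-0.2, 0.2, -0.2]
opening: 0.0618
grip_force: 32.9
```

Emit:
{"fn": "drive_tool", "kwargs": {"rows": [[[0,0,0.001],0],[[0,0,0.001],0],[[0,0,0.001],0],[[0,0,0],0]]}}

```text
t: 40.2
tool_pos: [0.6217, -0.2997, 0.208]
tool_rot: [-3.142, 0.0, 0.0]
contact_force: [0.7, 0.7, -1.0]
opening: 0.0613
grip_force: 32.9
```

Emit:
{"fn": "drive_tool", "kwargs": {"rows": [[[0,0,0.0005],0],[[0,0,0],0]]}}

```text
t: 40.4
tool_pos: [0.6218, -0.2997, 0.2078]
tool_rot: [3.142, -0.0, 0.0]
contact_force: [0.7, -0.4, 0.1]
opening: 0.0614
grip_force: 32.9
```

Emit:
{"fn": "drive_tool", "kwargs": {"rows": [[[0,0,0.0005],0],[[0,0,0],0]]}}

```text
t: 40.6
tool_pos: [0.6219, -0.2997, 0.2077]
tool_rot: [3.141, -0.0, 0.001]
contact_force: [-0.4, 0.0, 2.8]
opening: 0.0615
grip_force: 33.1
```

Emit:
{"fn": "drive_tool", "kwargs": {"rows": [[[0,0,0.0005],0],[[0,0,0],0]]}}

```text
t: 40.8
tool_pos: [0.622, -0.2998, 0.2077]
tool_rot: [3.141, -0.0, 0.001]
contact_force: [-0.9, 1.1, 6.0]
opening: 0.0617
grip_force: 33.4
```

Contact at TCP z = 0.2077 (0.2076 predicted). Release, rise and check numerically.

Emit:
{"fn": "drive_tool", "kwargs": {"rows": [[[0,0,0],0],[[0,0,0],0],[[0,0,0],0],[[0,0,0],0],[[0,0,0],0],[[0,0,-0.01],0],[[0,0,-0.025],0],[[0,0,-0.04],0],[[-0.01,0,-0.04],0],[[-0.03,0,-0.025],0]], "jaw": 0.02}}

```text
t: 41.8
tool_pos: [0.5831, -0.2999, 0.3516]
tool_rot: [3.138, 0.002, 0.008]
contact_force: [-0.2, -0.8, 0.1]
opening: 0.0834
grip_force: 0.0
```

Emit:
{"fn": "drive_tool", "kwargs": {"rows": [[[-0.03,0,0],0],[[0,0,0],0],[[0,0,0],0],[[0,0,0],0],[[0,0,0],0]]}}

```text
t: 42.3
tool_pos: [0.5524, -0.2995, 0.346]
tool_rot: [-3.141, -0.001, 0.001]
contact_force: [-0.3, 0.2, -1.0]
opening: 0.0836
grip_force: 0.0
```

Run:
```python
from h import *
w=snap("wrist");o=ctrl.get_obs();print(o["tool_pos"].round(4),o["grip_force"],o["contact_force"].round(1),o["t"])
im=w["image"].astype(int);g=proj(w,[[.6218,-.2995,.162]])[0];x,y=map(int,g);print(g)
P=lambda r,z:[proj(w,[[.6218+r,-.2995,z],[.6218-r,-.2995,z]])[:,1].round(1).tolist(),proj(w,[[.6218,-.2995+r,z],[.6218,-.2995-r,z]])[:,0].round(1).tolist()]
print("outer",P(.0315,.162),"inner",P(.0215,.162))
c=im[y-60:y+60,x].sum(1)//3;r=im[y,x-60:x+60].sum(1)//3
print([(y-60+i,c[i-1],c[i]) for i in range(1,120) if abs(c[i]-c[i-1])>18]);print([(x-60+i,r[i-1],r[i]) for i in range(1,120) if abs(r[i]-r[i-1])>18])
```

```text
[ 0.5523 -0.2995  0.3459] 0.0 [0.8 0.1 0.5] 42.35
[249.74166939 109.49809062]
outer [[70.0, 146.0], [213.3, 286.2]] inner [[82.9, 134.7], [224.9, 274.6]]
[(54, np.int64(164), np.int64(145)), (56, np.int64(157), np.int64(216)), (62, np.int64(231), np.int64(188)), (71, np.int64(177), np.int64(204)), (72, np.int64(204), np.int64(233)), (82, np.int64(235), np.int64(208)), (83, np.int64(208), np.int64(181)), (84, np.int64(181), np.int64(158)), (85, np.int64(158), np.int64(137)), (87, np.int64(123), np.int64(102)), (88, np.int64(102), np.int64(68)), (89, np.int64(68), np.int64(47)), (127, np.int64(56), np.int64(106)), (128, np.int64(106), np.int64(126)), (137, np.int64(185), np.int64(219)), (138, np.int64(219), np.int64(238)), (146, np.int64(238), np.int64(215)), (147, np.int64(215), np.int64(178)), (156, np.int64(168), np.int64(206)), (157, np.int64(206), np.int64(236)), (161, np.int64(217), np.int64(181))]
[(197, np.int64(155), np.int64(194)), (198, np.int64(194), np.int64(240)), (203, np.int64(238), np.int64(188)), (212, np.int64(171), np.int64(190)), (213, np.int64(190), np.int64(230)), (222, np.int64(239), np.int64(214)), (223, np.int64(214), np.int64(165)), (227, np.int64(148), np.int64(118)), (231, np.int64(116), np.int64(96)), (232, np.int64(96), np.int64(45)), (245, np.int64(58), np.int64(77)), (269, np.int64(61), np.int64(90)), (272, np.int64(123), np.int64(174)), (273, np.int64(174), np.int64(213)), (285, np.int64(229), np.int64(166)), (286, np.int64(166), np.int64(132)), (294, np.int64(144), np.int64(189)), (295, np.int64(189), np.int64(210)), (299, np.int64(183), np.int64(140)), (300, np.int64(140), np.int64(117))]
```

The collar's outer edge matches the seated prediction in size and is centred within about 1 mm. The fingers are clear, so I hand in.

```bash
python3 -c "
from station import ctrl
print(ctrl.finish_job())"
```

```text
the job is handed in; nothing more can be done
None
```

The base, tree, flask and collar are stacked on the vibrator plate, each seated at its expected height, centred within about 1 mm and released, and the job is handed in (result not reported back); I viewed 15 pictures, one over the limit of 14.

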